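Hang the aqua tube caddy on its screw

TASK

Pick up the aqua caddy by its grip bar and hang it on the brass screw of the grey stand: pass the wide part of its keyhole over the screw head, then slide the caddy down until the screw sits at the top of the narrow slot, and let go so that it hangs there by itself. Leave the pink caddy where it stands.

Things in the scene. Friction and masses are not known exactly. Their poses are not given: they have to be found in the camera images.
- aqua_caddy: Aqua caddy, 0.2-0.3 kg, loose: tray 80 (x) by 100 (y), 30 mm high; back plate x -46 to -40, 100 wide, 140 high; white grip bar at the plate's top, x -40 to 20, 14 mm wide in y, z 118 to 140, free all round: pinch it across y from above near x 0, z 129. Origin: centre of tray underside; z up, x out of its front, opposite the plate. Keyhole eye in the plate: 44 mm wide, z 36 to 74, centre y 0, z 58.
- aqua_slot (a point): Point in the aqua caddy's plate (x -43, y 0, z 102 mm of the caddy; same axes), 4 mm below the top end of the keyhole's narrow slot: the screw's axis lies here when the caddy hangs home. The slot is 12 mm wide, z 92 to 106, and widens from z 92 down to the 44 mm eye at z 74, whose centre is 44 mm below this point. It hangs with play, leaning up to 6 degrees.
- screw (a point): On the axis of the brass screw of the grey stand (fixed), midway along its shank: 8 mm off the panel, 115 mm above the bench. x: out along the screw, roughly away from the robot; z up. Shank 8 mm thick, 16 long; head 22 mm across, 6 thick. Panel 160 wide, 150 high, 12 thick, screw at mid-width, nothing below it; its foot lies behind. Hung caddy: x as here, underside 13 mm above the bench.
- pink_caddy: Pink caddy, same shape, size, origin and axes as the aqua one, 140 mm high, standing loose on the bench. Not to be moved.

How it is judged:
By the outcome, as a careful person would: the job done as asked, in the order asked, and still so for the second after the job is handed in, with the robot touching nothing.
It also fails if it takes over 40 s, if anything falls off the work surface, if the arm or the gripper's body presses on something with over 40 N, if the wrist force passes 120 N, or if a joint passes its speed limit or range.

ROBOT

A 6-joint arm with a two-finger parallel gripper is mounted at the origin on the work surface. World frame = base frame: x ahead of the robot, y to its left, z up, the work surface at z = 0. Lengths are in mm, angles in rad, forces in N, time in s.
With the tool pointing down it reaches from about 425 to 950 mm from the base axis. Payload 3.5 kg.
Tool frame: the origin (TCP) lies midway between the tips of the shut fingers; the grasp point (between the pads) lies 19 mm behind it; z points along the fingers, y is the line along which they close (so a half turn about z gives the same grasp; the last joint's range is limited). The gripper opens to 85 mm and grips with 20 to 120 N. Pads are 22 mm wide; open, the fingers measure 114 mm over their backs; the gripper's body (76 mm by 85 mm) begins 54 mm behind the grasp point. The pads swing forward as they close: fully open they stand 13 mm farther back than shut.
Start: joints at [-1.356, 0.286, 1.577, -0, 1.279, -0.15], TCP at [240.837, -630.558, 205.325] pointing down, gripper open.
Joint ranges: [-2.77, 2.77], [-0.9, 2.22], [0.21, 2.48], [-1.53, 4.67], [0.24, 2.81], [-2.84, 2.84]. Speed limits (rad/s): [2.79, 2.79, 3.14, 3.14, 3.14, 3.14].

INTERFACE

Orientations are given as [roll, pitch, yaw] about the fixed x, y, z axes, in that order (R = Rz(yaw) Ry(pitch) Rx(roll)).
In Python, from station import state, capture, calibration, close_job gives the robot as it stands.
- The arm moves only by the tool step_arm, never from a script. Its arguments are lists of equal length, an entry for each row: "claw": the finger opening in cm, from 0 to 8.54; "slide": the shift along the world's x, y, z in cm, a list of three; "twist": the turn about the world's z in degrees. A call has 1 to 12 rows; each row is the pose to reach, as a shift and turn from the pose commanded when the call began; what a row does not reach only later rows make up. A row lasts 1/8 s, in which the tool goes at most 62.5 mm and 10.7 degrees, less where a joint would pass 70% of its speed; a pose out of reach is approached as far as the arm can. A call with a gripper value outside its range is refused whole. The fingers move at their own pace and stop on an object; the grip force is fixed at half the most. Time passes only in rows, so rows that repeat a pose let the fingers close. It gives the time, the measured TCP pose, the force, the opening and the grip force at its end, in the units of the state.
- state(): the state, without advancing time (a new reading comes with each control period).
- capture(name): name is "side" or "top" or "wrist"; returns the picture (400x640x3 uint8, blue, green, red); there is no depth.
- calibration(name): a dict with "fx", "fy", "cx", "cy" (pixels), "extrinsics" (4x4, takes a point from camera to world coordinates). Camera axes: x right, y down, z forward; pixel columns grow to the right and rows downward; lengths in mm; the calibration is good to about 2 mm. A picture is of the moment at which its call begins: read the wrist's pose just before it. calibration takes no time and is no camera call; for the wrist camera it gives the pose at the moment of the call.
- close_job(): hands the job in; it is judged then, once.
The state is a dict: "time_s": time; "qpos": joint angles; "joint_velocities": joint speeds; "effort": joint torques, N m; "tool_pos": TCP position; "tcp_rot": TCP orientation; "wrist_force": force on the tool from outside, world axes, zero at the start; "wrist_torque": the same for the moment, N m; "gripper_width": finger opening in mm; "grip_force": force on a finger pad.
Only numpy, scipy, OpenCV 4.12 (cv2) and the standard library are available. Lean on these libraries where they do the work, as an engineer would, in place of code of your own. Each camera call takes 0.05 s, during which the arm holds its last target. There are 200 camera calls.

## Working session

There is one attempt and no reset: what is moved stays moved. The work goes in short steps, Python scripts to look and compute and a tool call to move; the robot and the scene stay as the last step left them, time stands still between calls to the robot, and variables do not carry over. Pictures are saved under pics/ and viewed, at most 10 in all, crops included, and the job is handed in when it is done.

Besides the shell and the picture viewer there is one more tool, called after ">>>" as name(argument=value, ...) on one line, values as JSON. step_arm: Moves the arm, as the interface text tells. Its arguments: {"type":"object","properties":{"claw":{"type":"array","items":{"type":"number"}},"slide":{"type":"array","items":{"type":"array","items":{"type":"number"}}},"twist":{"type":"array","items":{"type":"number"}}},"required":["claw","slide","twist"]}

```bash
mkdir -p pics; ls; python3 - <<'E'
from station import *
import cv2,numpy as np
a=capture("top");b=capture("side")
cv2.imwrite("pics/top.png",a);cv2.imwrite("pics/side.png",b)
for n in("top","side","wrist"):
    c=calibration(n);print(n,c["fx"],c["fy"],c["cx"],c["cy"],np.round(c["extrinsics"],3).tolist())
s=state();print(s["time_s"],s["tool_pos"],s["tcp_rot"],s["wrist_force"])
E
```

```text
pics
top 457.8754947875863 457.8754947875863 315.4321311564085 204.65817014216188 [[0.102, -0.972, 0.213, 300.773], [-0.995, -0.099, 0.028, -16.85], [-0.006, -0.215, -0.977, 1051.947], [0.0, 0.0, 0.0, 1.0]]
side 384.35843258424467 384.35843258424467 319.2404524075579 199.99997154918108 [[-0.852, -0.267, 0.45, 237.083], [-0.524, 0.457, -0.719, 452.812], [-0.014, -0.848, -0.529, 452.584], [0.0, 0.0, 0.0, 1.0]]
wrist 305.5035809723435 305.5035809723435 323.3733427652633 204.71893441424686 [[0.358, -0.891, -0.28, 312.507], [-0.934, -0.342, -0.106, -603.221], [-0.001, 0.299, -0.954, 374.057], [0.0, 0.0, 0.0, 1.0]]
0.1 [ 240.70524279 -629.94178779  204.04706153] [-3.13946705e+00 -3.09343710e-04  3.64782837e-01] [ 0.90126424 -0.84887635  0.06312516]
```

View pics/top.png

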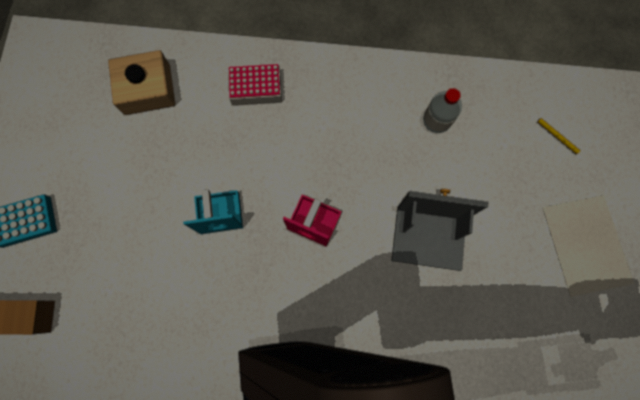

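View pics/side.png

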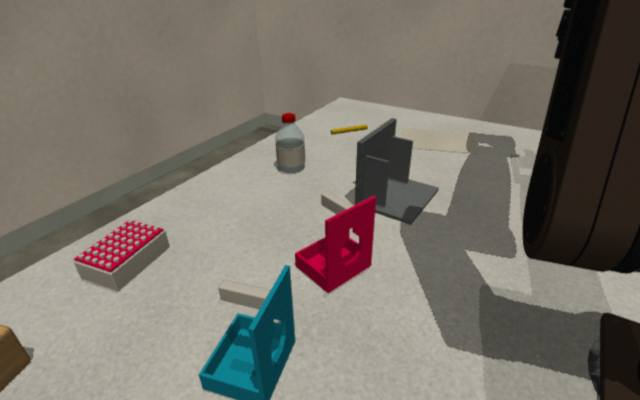

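The top view shows the aqua caddy at about (215,212) with its bar near (208,200), the pink one at (315,220), and the grey stand at (440,215) with the brass screw at (444,191), which points away from the robot. The side view shows the aqua caddy at (255,340) and its bar at (245,293).

```bash
cat > h.py <<'E'
import cv2,numpy as np
from station import *
def ray(c,p):
    d=np.array([(p[0]-c["cx"])/c["fx"],(p[1]-c["cy"])/c["fy"],1.]);E=np.array(c["extrinsics"])
    return E[:3,3],E[:3,:3]@d
def onz(c,p,z):
    o,d=ray(c,p);return np.round(o+d*(z-o[2])/d[2],1)
def proj(c,P):
    E=np.array(c["extrinsics"]);q=E[:3,:3].T@(np.array(P)-E[:3,3]);return np.round([c["fx"]*q[0]/q[2]+c["cx"],c["fy"]*q[1]/q[2]+c["cy"]],1)
E
python3 - <<'E'
from h import *
a=cv2.imread("pics/top.png");c=calibration("top")
print("bar",onz(c,(208,200),140),"screw",onz(c,(444,191),115),"plate ends",onz(c,(185,223),140),onz(c,(243,230),0))
x=cv2.resize(a[175:245,170:260],None,fx=6,fy=6,interpolation=cv2.INTER_CUBIC)
y=cv2.resize(a[175:245,385:495],None,fx=6,fy=6,interpolation=cv2.INTER_CUBIC)
x=cv2.resize(a[175:245,175:250],None,fx=5,fy=5,interpolation=cv2.INTER_CUBIC);y=cv2.resize(a[175:245,390:470],None,fx=5,fy=5,interpolation=cv2.INTER_CUBIC)
cv2.imwrite("pics/crop.png",np.hstack([x,y]))
E
```

```text
bar [487.2 228.7 140. ] screw [ 561.7 -256.6  115. ] plate ends [435.2 267.8 140. ] [453.1 174.4   0. ]
```

View pics/crop.png

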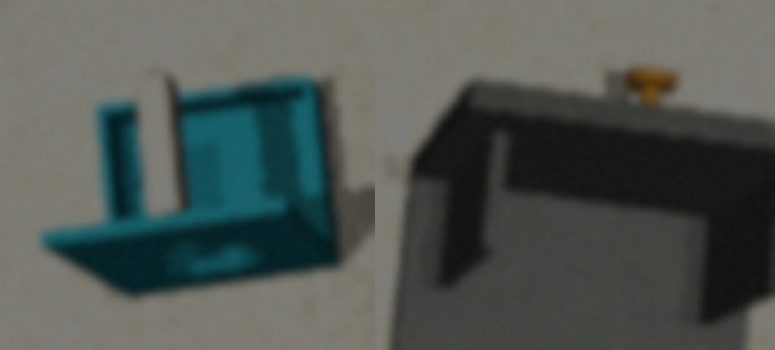

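```bash
python3 - <<'E'
from h import *
c=calibration("top")
f,r=onz(c,(206.4,190.5),140),onz(c,(208.2,217),140)
l,q=onz(c,(183.4,222.6),140),onz(c,(232,216),140)
print("bar",f,r,np.degrees(np.arctan2(*(f-r)[1::-1])),"plate",l,q,np.linalg.norm(q-l),np.degrees(np.arctan2(*(l-q)[1::-1]))-90)
L,R=onz(c,(410.4,191.4),150),onz(c,(488,203),150);print("panel",L,R,np.linalg.norm(L-R),(L+R)/2,np.degrees(np.arctan2(*(L-R)[1::-1]))-90)
h,s=onz(c,(445.4,190),115),onz(c,(445,195),115);print("screw",h,s)
s=state();print(s["tool_pos"],np.degrees(s["tcp_rot"]),s["gripper_width"])
E
```

```text
bar [506.7 235.1 140. ] [452.2 222.9 140. ] 12.617828075683986 plate [435.6 271.2 140. ] [459.1 175.1 140. ] 98.93159252736206 13.741269028238122
panel [ 544.3 -180.   150. ] [ 536.  -336.7  150. ] 156.91966097337834 [ 540.15 -258.35  150.  ] -3.0319782120378562
screw [ 564.2 -259.5  115. ] [ 553.3 -259.1  115. ]
[ 240.70524279 -629.94178779  204.04706153] [-1.79878212e+02 -1.77240890e-02  2.09005170e+01] 85.73890200014505
```

Bar heading is about 13°, the bar's midpoint is near (488,230), and the screw is near (556,-259) with the panel at about -3°. I'll go over the stand first for a near look.

>>> step_arm(claw=[8.5,8.5,8.5,8.5,8.5,8.5,8.5,8.5,8.5,8.5,8.5,8.5], slide=[[4,6,6],[28,37,12],[28,37,12],[28,37,12],[28,37,12],[28,37,12],[28,37,12],[28,37,12],[28,37,12],[28,37,12],[28,37,12],[28,37,12]], twist=[0,-8,-16,-24,-24,-24,-24,-24,-24,-24,-24,-24])

```text
time_s: 1.6
tool_pos: [520.1, -261.6, 324.8]
tcp_rot: [-3.141, 0.001, -0.056]
wrist_force: [-0.1, 0.6, 0.6]
gripper_width: 84.9
grip_force: 0.0
```

```bash
python3 - <<'E'
from h import *
s=state();c=calibration("wrist");a=capture("wrist");cv2.imwrite("pics/w1.png",a)
np.save("w1.npy",c);print(s["time_s"],s["tool_pos"],np.degrees(s["tcp_rot"]),s["wrist_force"])
E
```

```text
1.6 [ 520.10363164 -261.56524809  324.83935826] [-1.79979071e+02  4.10497002e-02 -3.20968228e+00] [-0.10638542  0.56344348  0.56805661]
```

View pics/w1.png

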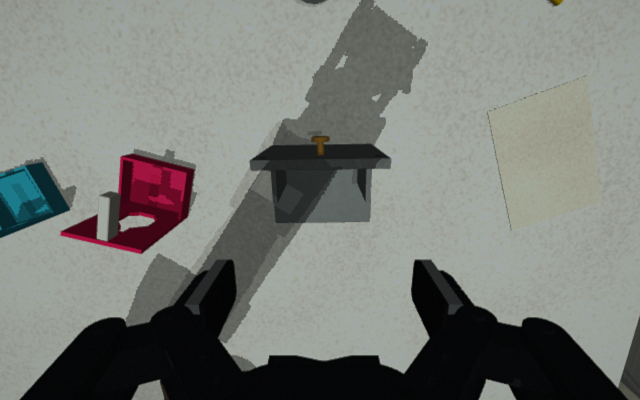

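The screw is at (320,137–153). The panel's top front edge runs from (250,158) to (391,158). The aqua caddy is at the far left.

```bash
python3 - <<'E'
from h import *
a=cv2.imread("pics/w1.png");c=np.load("w1.npy",allow_pickle=True).item()
h=cv2.cvtColor(a,cv2.COLOR_BGR2HSV);m=cv2.inRange(h,(8,120,60),(28,255,255));m[:100]=0;m[200:]=0
ys,xs=np.nonzero(m)
for y in range(ys.min(),ys.max()+1):
    t=xs[ys==y];print(y,t.min(),t.max()) if len(t) else 0
# shank crosses top edge of head etc
xc=xs.mean()
t=calibration("top")
print("wrist shank",onz(c,(320.5,148),115),"head",onz(c,(320.5,140),115))
L,R=onz(c,(250,159),150),onz(c,(391,158.5),150);print(L,R,(L+R)/2,np.linalg.norm(L-R),np.degrees(np.arctan2(*(L-R)[1::-1]))-90)
g=cv2.cvtColor(a,cv2.COLOR_BGR2GRAY)
for x in (262,300,345,380):print(x,g[140:176,x].tolist())
E
```

```text
137 312 328
138 312 328
139 312 328
140 312 328
141 312 327
142 317 322
143 317 322
144 317 323
145 317 322
146 318 322
147 318 323
148 318 323
149 318 323
150 318 323
151 318 323
152 318 323
153 318 323
154 318 322
wrist shank [ 550.9 -260.3  115. ] head [ 560.5 -260.8  115. ]
[ 547.2 -180.6  150. ] [ 539.  -339.6  150. ] [ 543.1 -260.1  150. ] 159.2113061311916 -2.9522611519318644
262 [167, 168, 163, 152, 145, 143, 143, 144, 147, 147, 141, 101, 49, 25, 27, 27, 24, 19, 21, 27, 57, 68, 69, 69, 70, 72, 72, 69, 50, 59, 78, 101, 106, 104, 105, 105]
300 [84, 85, 84, 81, 67, 39, 27, 28, 28, 28, 27, 27, 27, 27, 28, 28, 27, 28, 27, 33, 39, 40, 39, 39, 39, 39, 38, 37, 36, 36, 41, 43, 43, 43, 43, 44]
345 [100, 99, 103, 106, 58, 29, 27, 27, 28, 28, 28, 30, 28, 28, 28, 28, 29, 28, 28, 47, 51, 51, 50, 49, 50, 50, 51, 48, 50, 78, 98, 101, 101, 100, 100, 101]
380 [166, 166, 167, 167, 167, 167, 167, 167, 168, 165, 113, 55, 28, 27, 27, 19, 21, 28, 46, 58, 76, 83, 83, 82, 83, 83, 83, 87, 112, 156, 164, 162, 164, 167, 166, 166]
```

>>> step_arm(claw=[8.5,8.5,8.5,8.5,8.5,8.5,8.5,8.5,8.5,8.5,8.5,8.5], slide=[[-4,49,0],[-4,49,0],[-4,49,0],[-4,49,0],[-4,49,0],[-4,49,0],[-4,49,0],[-4,49,0],[-4,49,0],[-4,49,0],[-4,49,0],[-4,49,0]], twist=[8,16.5,16.5,16.5,16.5,16.5,16.5,16.5,16.5,16.5,16.5,16.5])

```text
time_s: 3.15
tool_pos: [481.2, 228.2, 325.4]
tcp_rot: [3.142, -0.0, 0.232]
wrist_force: [-0.4, -0.9, -1.3]
gripper_width: 84.8
grip_force: 0.0
```

```bash
python3 - <<'E'
from h import *
s=state();c=calibration("wrist");a=capture("wrist");cv2.imwrite("pics/w2.png",a)
np.save("w2.npy",c);print(s["time_s"],s["tool_pos"],np.degrees(s["tcp_rot"]))
E
```

```text
3.15 [481.24688973 228.2099688  325.43155476] [ 1.79995066e+02 -1.23930030e-02  1.32713949e+01]
```

View pics/w2.png

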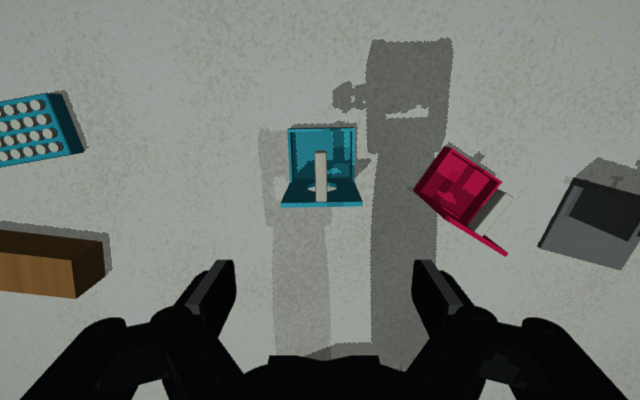

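The aqua caddy is centred at about (321,165), square to the gripper, and its bar runs from (321,152) to (321,201).

```bash
python3 - <<'E'
from h import *
a=cv2.imread("pics/w2.png");c=np.load("w2.npy",allow_pickle=True).item()
h=cv2.cvtColor(a,cv2.COLOR_BGR2HSV);g=a[:,:,2]
for y in (154,160,170,178,197,200,203):print(y,g[y,308:336].tolist())
print([int(v) for v in g[145:210,320]])
m=cv2.inRange(h,(85,120,40),(105,255,255));m[:190]=0;m[240:]=0;m[:,:270]=0;m[:,380:]=0
for y in range(196,212):
    t=np.nonzero(m[y])[0];print(y,t.min() if len(t) else 0,t.max() if len(t) else 0)
for p in ((320.5,152),(321,201),(280,206),(363,206)):print(p,onz(c,p,140))
E
```

```text
154 [32, 34, 33, 33, 31, 32, 63, 137, 150, 149, 149, 148, 148, 148, 145, 146, 143, 123, 66, 33, 31, 33, 32, 32, 29, 15, 13, 11]
160 [31, 23, 32, 31, 20, 19, 56, 133, 155, 154, 153, 152, 152, 151, 150, 149, 148, 130, 69, 21, 17, 17, 14, 20, 18, 12, 12, 14]
170 [13, 14, 14, 12, 13, 13, 45, 120, 150, 154, 153, 152, 152, 150, 150, 149, 148, 138, 96, 34, 24, 19, 30, 31, 35, 42, 42, 40]
178 [10, 12, 10, 11, 10, 8, 28, 86, 143, 154, 153, 152, 150, 150, 149, 149, 148, 142, 104, 24, 6, 8, 9, 9, 8, 7, 9, 9]
197 [11, 8, 9, 8, 9, 9, 11, 54, 136, 154, 153, 152, 151, 150, 148, 148, 148, 146, 111, 34, 9, 6, 7, 8, 6, 9, 7, 8]
200 [8, 6, 8, 7, 6, 8, 9, 50, 133, 154, 153, 153, 152, 150, 150, 149, 149, 145, 111, 29, 5, 8, 8, 9, 7, 7, 9, 7]
203 [36, 36, 36, 38, 37, 39, 37, 37, 37, 37, 36, 38, 37, 36, 37, 36, 35, 35, 35, 34, 30, 30, 31, 30, 30, 30, 31, 30]
[33, 32, 31, 33, 33, 46, 56, 78, 123, 148, 152, 152, 151, 152, 152, 152, 151, 152, 151, 151, 152, 151, 151, 151, 150, 152, 152, 151, 151, 150, 152, 151, 151, 150, 151, 150, 150, 150, 151, 152, 151, 151, 150, 151, 151, 152, 150, 151, 151, 150, 151, 150, 151, 151, 152, 152, 116, 56, 37, 38, 36, 47, 118, 135, 138]
196 284 359
197 284 359
198 283 360
199 283 360
200 282 360
201 282 361
202 281 362
203 281 362
204 281 362
205 281 362
206 281 339
207 0 0
208 0 0
209 0 0
210 0 0
211 0 0
(320.5, 152) [508.9 237.4 140. ]
(321, 201) [451.4 223.4 140. ]
(280, 206) [433.7 270.6 140. ]
(363, 206) [457. 172. 140.]
```

>>> step_arm(claw=[8.5,8.5,8.5,8.5,8.5,8.5,1.0,0.8,0.8,0.8,0.8,0.8], slide=[[0.9,0.4,-6],[0.9,0.4,-12],[0.9,0.4,-18],[0.9,0.4,-21.5],[0.9,0.4,-21.5],[0.9,0.4,-21.5],[0.9,0.4,-21.5],[0.9,0.4,-21.5],[0.9,0.4,-21.5],[0.9,0.4,-21.5],[0.9,0.4,-21.5],[0.9,0.4,-21.5]], twist=[0,0,0,0,0,0,0,0,0,0,0,0])

```text
time_s: 4.7
tool_pos: [490.1, 233.8, 110.8]
tcp_rot: [-3.141, -0.001, 0.234]
wrist_force: [0.0, 1.5, 3.4]
gripper_width: 10.7
grip_force: 58.7
```

The opening reads 10.7 mm on a 14 mm bar. I'll lift and look.

>>> step_arm(claw=[0.8,0.8,0.8,0.8,0.8,0.8,0.8,0.8], slide=[[0,0,2],[0,0,5],[0,0,9],[0,0,14],[0,0,19],[0,0,19],[0,0,19],[0,0,19]], twist=[0,0,0,0,0,0,0,0])

```text
time_s: 5.7
tool_pos: [488.5, 233.0, 296.8]
tcp_rot: [3.141, 0.006, 0.234]
wrist_force: [0.2, 0.2, -2.8]
gripper_width: 11.1
grip_force: 58.6
```

```bash
python3 - <<'E'
from h import *
s=state();cs=calibration("wrist");a=capture("wrist");b=capture("side");cv2.imwrite("pics/w3.png",np.hstack([a[60:360,120:520],b[0:300,0:400]]))
cv2.imwrite("pics/w3w.png",a);cv2.imwrite("pics/w3s.png",b);np.save("w3.npy",cs)
print(s["time_s"],s["tool_pos"],np.degrees(s["tcp_rot"]),s["wrist_force"],s["wrist_torque"])
E
```

```text
5.7 [488.51038261 233.00928131 296.80207995] [179.98424938   0.34082017  13.39608871] [ 0.15248616  0.23728486 -2.7735874 ] [-0.03963184 -0.04033262 -0.05354486]
```

View pics/w3.png

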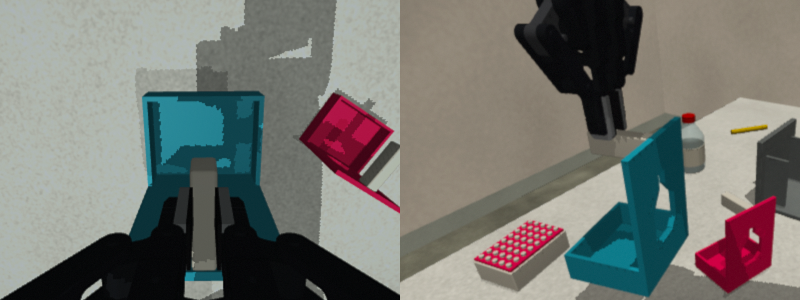

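Both views show the aqua caddy lifted and square in the fingers, with the tray's front edge at wrist pixel row ~153 and the bar tip near (323,218). Next I check its pose in the grip against the nominal one.

```bash
python3 - <<'E'
from h import *
from scipy.spatial.transform import Rotation as R
s=state();cs=calibration("side");cw=np.load("w3.npy",allow_pickle=True).item()
T=s["tool_pos"];yaw=s["tcp_rot"][2]
for pit in(0,3):
  M=R.from_euler("z",yaw).as_matrix()@R.from_euler("y",pit,degrees=True).as_matrix()
  P=lambda x,y,z:T+[0,0,19]+M@(np.array([x,y,z])-[0,0,129])
  for n,p in dict(bartip=(20,0,140),trayFL=(40,50,30),trayFR=(40,-50,30),plTL=(-46,50,140),plTR=(-46,-50,140),plBL=(-46,50,0),trFLb=(40,50,0),plBR=(-46,-50,0)).items():print(pit,n,"wrist",proj(cw,P(*p)),"side",proj(cs,P(*p)))
b=cv2.imread("pics/w3s.png");w=cv2.imread("pics/w3w.png")
for im,nm,lo in((b,"side",(0,0)),(w,"wrist",(0,0))):
  m=cv2.inRange(cv2.cvtColor(im,cv2.COLOR_BGR2HSV),(85,100,30),(105,255,255))
  n,l,st,_=cv2.connectedComponentsWithStats(m);k=1+st[1:,4].argmax()
  ct=max(cv2.findContours((l==k).astype('u1'),0,2)[0],key=cv2.contourArea)
  print(nm,cv2.approxPolyDP(ct,3,True)[:,0].tolist())
E
```

```text
0 bartip wrist [322.3 229.7] side [188.3 127.3]
0 trayFL wrist [261.  154.9] side [162.  253.2]
0 trayFR wrist [384.1 155. ] side [217.1 200. ]
0 plTL wrist [232.2 339.9] side [225.2 160.3]
0 plTR wrist [412.3 339.9] side [278.7 115.8]
0 plBL wrist [272.2 237.3] side [246.6 295.7]
0 trFLb wrist [267.4 149.9] side [168.9 276.6]
0 plBR wrist [373.  237.4] side [287.2 233.9]
3 bartip wrist [322.3 227.8] side [188.  128.3]
3 trayFL wrist [261.8 160.9] side [167.1 255.8]
3 trayFR wrist [383.3 161. ] side [221.3 202.1]
3 plTL wrist [230.8 342.2] side [223.9 157.3]
3 plTR wrist [413.6 342.2] side [277.9 113.3]
3 plBL wrist [272.1 244.6] side [252.8 295.3]
3 trFLb wrist [268.2 157.1] side [175.1 279.4]
3 plBR wrist [373.1 244.6] side [292.6 233.1]
side [[279, 117], [271, 119], [221, 160], [228, 203], [215, 205], [165, 254], [171, 277], [249, 295], [287, 235]]
wrist [[383, 155], [376, 151], [268, 152], [262, 157], [268, 248], [249, 294], [252, 301], [269, 296], [277, 286], [283, 262], [289, 256], [297, 256], [300, 246], [309, 246], [311, 218], [326, 216], [336, 220], [338, 246], [347, 246], [350, 256], [358, 256], [364, 262], [370, 286], [377, 295], [395, 300], [398, 293], [379, 247]]
```

The grip pose is nominal within about 2 mm and 1°. I check where the bottle is before going to the standoff.

```bash
python3 - <<'E'
from h import *
c=calibration("top");print(onz(c,(437,130),0),onz(c,(453,90),120),onz(c,(440,105),60))
E
```

```text
[ 745.3 -262.6    0. ] [ 791.7 -265.3  120. ] [ 782.4 -252.7   60. ]
```

>>> step_arm(claw=[0.8,0.8,0.8,0.8,0.8,0.8,0.8,0.8,0.8,0.8,0.8,0.8], slide=[[2,-4,0],[4,-9,0],[6,-14,0],[8,-19,0],[10,-24,0],[12,-29,0],[14,-34,0],[15,-39,0],[15.3,-44,0],[15.3,-48,0],[15.3,-49.8,0],[15.3,-49.8,0]], twist=[-2,-4,-6,-8,-10,-12,-14,-16,-16.4,-16.4,-16.4,-16.4])

```text
time_s: 7.3
tool_pos: [642.5, -265.0, 299.2]
tcp_rot: [-3.14, 0.002, -0.054]
wrist_force: [-0.7, 0.3, -3.3]
gripper_width: 10.9
grip_force: 58.7
```

>>> step_arm(claw=[0.8,0.8,0.8,0.8,0.8,0.8], slide=[[0,0,-4],[0,0,-8],[0,0,-11],[0,0,-13.1],[0,0,-13.1],[0,0,-13.1]], twist=[0,0,0,0,0,0])

```text
time_s: 8.05
tool_pos: [643.9, -264.5, 171.3]
tcp_rot: [3.14, -0.003, -0.052]
wrist_force: [0.8, 0.2, -2.0]
gripper_width: 11.0
grip_force: 58.7
```

```bash
python3 - <<'E'
from h import *
s=state();cw=calibration("wrist");a=capture("wrist");b=capture("side");t=capture("top");
x=cv2.resize(b[60:260,270:470],None,fx=2,fy=2);y=a[100:400,120:520]
cv2.imwrite("pics/w4.png",np.hstack([y,x[:300]]));cv2.imwrite("pics/w4w.png",a);cv2.imwrite("pics/w4t.png",t)
T=s["tool_pos"];print(T,np.degrees(s["tcp_rot"]))
print("pred screw head tip",proj(cw,(564,-261,115)),"shank root",proj(cw,(543,-260,115)),"panel top corners",proj(cw,(547.2,-180.6,150)),proj(cw,(539,-339.6,150)))
E
```

```text
[ 643.93298507 -264.53777803  171.31406508] [ 1.79927917e+02 -1.64147216e-01 -2.96522203e+00]
pred screw head tip [323.3 300.2] shank root [323.3 320.8] panel top corners [220.2 350.7] [426.7 350.5]
```

View pics/w4.png

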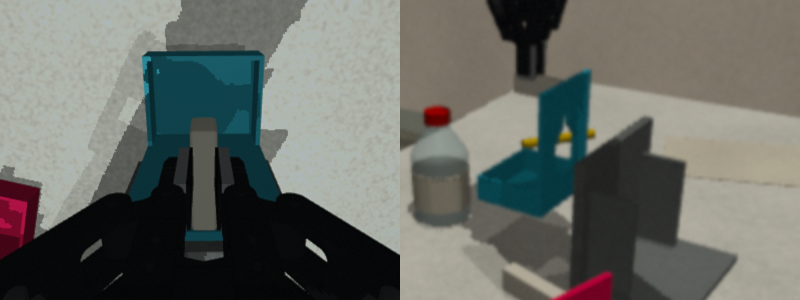

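The caddy stands off in front of the panel at the right height and is centred: bar at column ~323, screw predicted at 323. I move in along the screw.

>>> step_arm(claw=[0.8,0.8,0.8,0.8,0.8,0.8,0.8,0.8,0.8,0.8], slide=[[0,0,-0.3],[-0.8,0,-0.3],[-1.6,0,-0.3],[-2.4,0.1,-0.3],[-3.2,0.1,-0.3],[-3.8,0.1,-0.3],[-4.4,0.2,-0.3],[-5,0.2,-0.3],[-5,0.2,-0.3],[-5,0.2,-0.3]], twist=[0,0,0,0,0,0,0,0,0,0])

```text
time_s: 9.45
tool_pos: [593.0, -262.6, 166.4]
tcp_rot: [3.141, -0.0, -0.052]
wrist_force: [0.7, -0.2, -3.5]
gripper_width: 11.2
grip_force: 58.7
```

```bash
python3 - <<'E'
from h import *
b=capture("side");w=capture("wrist");s=state();print(s["tool_pos"],s["wrist_force"],s["wrist_torque"])
cv2.imwrite("pics/w5.png",np.hstack([w[100:400,120:520],cv2.resize(b[90:240,310:510],None,fx=2,fy=2)]))
E
```

```text
[ 593.04168294 -262.59359866  166.34831689] [ 0.07748505  0.68483164 -3.78350924] [ 0.04179883 -0.08634685  0.04182827]
```

View pics/w5.png

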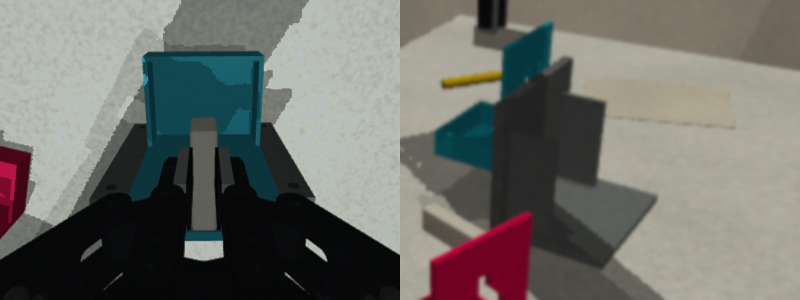

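There is no contact force and the plate sits just off the panel. I slide down.

>>> step_arm(claw=[0.8,0.8,0.8,0.8,0.8,0.8,0.8,0.8,0.8,0.8], slide=[[0,0,-0.5],[0,0,-1],[0,0,-1.5],[0,0,-2],[0,0,-2.5],[0,0,-3],[0,0,-3.4],[0,0,-3.8],[0,0,-3.8],[0,0,-3.8]], twist=[0,0,0,0,0,0,0,0,0,0])

```text
time_s: 10.8
tool_pos: [592.9, -262.6, 128.5]
tcp_rot: [3.141, -0.0, -0.052]
wrist_force: [-0.0, -0.5, -2.7]
gripper_width: 11.0
grip_force: 58.7
```

>>> step_arm(claw=[0.8,0.8,0.8,0.8,0.8], slide=[[0,0,-0.2],[0,0,-0.4],[0,0,-0.5],[0,0,-0.5],[0,0,-0.5]], twist=[0,0,0,0,0])

```text
time_s: 11.42
tool_pos: [593.0, -262.6, 123.6]
tcp_rot: [3.141, -0.001, -0.052]
wrist_force: [1.3, -0.4, -1.5]
gripper_width: 10.9
grip_force: 58.9
```

>>> step_arm(claw=[0.8,0.8,0.8,0.8], slide=[[0,0,-0.1],[0,0,-0.2],[0,0,-0.2],[0,0,-0.2]], twist=[0,0,0,0])

```text
time_s: 11.92
tool_pos: [593.7, -262.9, 122.4]
tcp_rot: [3.141, -0.002, -0.052]
wrist_force: [2.2, 0.8, 3.6]
gripper_width: 10.9
grip_force: 59.5
```

There is upward contact at the expected height, so the slot top rests on the screw. I release and rise.

>>> step_arm(claw=[1.5,2.5,3.5,4.5,4.5,4.5], slide=[[0,0,0],[0,0,0],[0,0,0],[0,0,0],[0,0,0],[0,0,0]], twist=[0,0,0,0,0,0])

```text
time_s: 12.68
tool_pos: [592.8, -262.6, 121.4]
tcp_rot: [3.142, -0.0, -0.052]
wrist_force: [0.6, -0.3, 0.4]
gripper_width: 45.1
grip_force: 0.0
```

>>> step_arm(claw=[4.5,4.5,4.5,4.5,4.5,4.5,4.5], slide=[[0,0,1],[0,0,3],[0,0,6],[0,0,11],[0,0,16],[0,0,16],[0,0,16]], twist=[0,0,0,0,0,0,0])

```text
time_s: 13.55
tool_pos: [592.8, -262.5, 282.4]
tcp_rot: [3.141, -0.001, -0.052]
wrist_force: [0.5, 0.5, -0.5]
gripper_width: 44.8
grip_force: 0.0
```

```bash
python3 - <<'E'
from h import *
b=capture("side");w=capture("wrist");s=state();print(s["time_s"],s["tool_pos"],s["wrist_force"])
cv2.imwrite("pics/w6.png",np.hstack([w[80:380,120:520],cv2.resize(b[90:240,310:510],None,fx=2,fy=2)]))
E
```

```text
13.65 [ 592.14307874 -262.11781134  279.78824151] [-0.3169221   0.01170894  0.43307972]
```

View pics/w6.png

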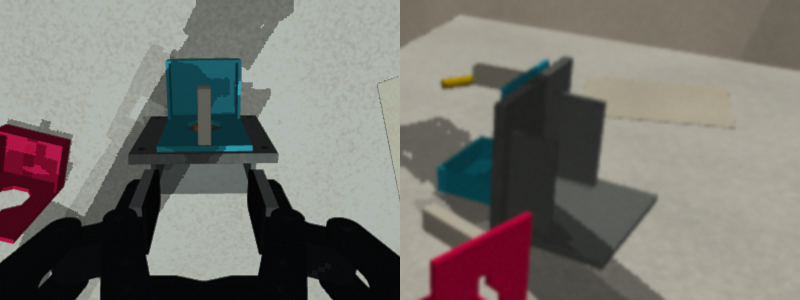

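The caddy hangs square against the panel with the brass visible at the slot (wrist crop ~(203,127)). The gripper is clear, and the pink caddy shows no sign of contact. I hand it in.

```bash
python3 -c "
from station import *
print(close_job())"
```

```text
the job is handed in; nothing more can be done
None
```

The aqua caddy hangs by itself on the brass screw and the gripper is clear of it; the pink caddy was left alone, and the job was handed in at about 14 s of the 40 s allowed (no verdict came back).

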